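# Gauge the drilled base and record the verdict

## Task

Check the hole in the beech base that stands on the yellow mat: take the depth rod (yellow grip, red band) out of the grey stand, slide it gently down that hole until it bottoms, without dropping it, and leave it standing there. Then move the black slide fully to the green end if the red band has sunk out of sight below the rim of the hole, or fully to the orange end if the band still shows above the rim.

Things in the scene. Friction and masses are not known exactly. Their poses are not given: they have to be found in the camera images.
- depth_rod: Upright aluminium rod, 16 mm thick, 155 mm long, 0.12 kg, foot tapered. Origin: centre of the foot's tip; z up the rod. Yellow grip, 24 mm thick, 115 to 155 mm above the tip; red band 50 to 62 mm above it. Starts 30 mm deep in a hole of a fixed grey stand 50 mm tall, tip 20 mm above the table. A plain post, same size, blue grip, no band, stands 100 mm away in that stand: not wanted.
- yellow_mat: Fixed mat, 110 x 110 x 3 mm; origin under its centre, z up. A loose 80 x 80 mm beech base, 0.5 kg, is centred on it, rim 88 mm above the table. Over the mat's centre it has a blind upright hole, 20 mm wide, by chance 70 mm deep (rod tip bottoms 18 mm above the table, band hidden) or 45 mm (tip at 43 mm, band shows). A like base on a blue mat, 150 mm or more away, is not wanted.
- verdict (a joint): Position of the black slide along its aluminium track, in m: 0 = fully at the green end, 0.12 = fully at the orange end. It starts near the middle, stays where it is left, and takes about 1.5 N to move.
- verdict_top (a point): Centre of the top face of the black slide's grip, 54 mm above the table. The grip is an upright block 28 mm (its x) by 20 mm (its y), 40 mm tall, on a fixed track 40 mm wide and 14 mm high. Its y axis lies along the track, pointing from the green end to the orange end; z is up.
Not all that is in view belongs to the job. Leave any pink or turquoise look-alike of the depth_rod alone.

How it is judged:
By the outcome, as a careful person would: the job done as asked, in the order asked, and still so for the second after the job is handed in, with the robot touching nothing.
It also fails if it takes over 48 s, if anything falls off the work surface, if the arm or the gripper's body presses on something with over 40 N, if the wrist force passes 120 N, or if a joint passes its speed limit or range.

## Robot

A 6-joint arm with a two-finger parallel gripper is mounted at the origin on the work surface. World frame = base frame: x ahead of the robot, y to its left, z up, the work surface at z = 0. Lengths are in mm, angles in rad, forces in N, time in s.
With the tool pointing down it reaches from about 275 to 750 mm from the base axis. Payload 10.2 kg.
Tool frame: the origin (TCP) lies at the very end of the fingers, on their centre line; the grasp point (between the pads) lies 19 mm behind it; z points along the fingers, y is the direction in which the jaws open and shut (so a half turn about z gives the same grasp; the last joint's range is limited). The gripper opens to 85 mm and grips with 20 to 120 N. Pads are 22 mm wide; open, the fingers measure 114 mm over their backs; the gripper's body (76 mm by 85 mm) begins 54 mm behind the grasp point. The pads swing forward as they close: fully open they stand 13 mm farther back than shut.
Start: joints at [-1.467, 0.313, 1.498, -0, 1.331, -0.223], TCP at [168.52, -497.225, 231.294] pointing down, gripper open.
Joint ranges: [-2.94, 2.94], [-0.97, 2.17], [0.19, 2.56], [-1.23, 4.37], [0.02, 3.11], [-2.88, 2.88]. Speed limits (rad/s): [2.39, 2.39, 3.01, 3.14, 3.14, 3.14].

## Interface

Orientations are given as a unit quaternion [w, x, y, z].
In Python, from rig import * gives the robot as it stands. The module is installed in compiled form; this text tells all that it offers.
- The arm moves only by the shell command python3 -m crank 'ROWS' [FORCE]. ROWS is a JSON object of lists of equal length, an entry for each row: "dp": the shift along the world's x, y, z in cm, a list of three; "delta_rot": the turn, a rotation vector about the world's x, y, z in degrees, a list of three; "claw": the closure in counts, from 0 (fully open) to 255 (shut). A call has 1 to 10 rows; each row shifts and turns the commanded pose from where the row before left it; what a row does not reach is not made up. A row lasts 1/10 s, in which the tool goes at most 50 mm and 8.59 degrees, less where a joint would pass 70% of its speed; a pose out of reach is approached as far as the arm can. A call is refused whole if a number of a shift passes 5 or a number of a turn 8.59, either way. A call with a gripper value outside its range is refused whole. The fingers move at their own pace and stop on an object; FORCE is the grip in N (left out, the last holds). Time passes only in rows, so rows that do not move let the fingers close. It gives the time, the measured TCP pose, the force and the opening at its end, in the units of the state.
- sense(): the state, without advancing time (a new reading comes with each control period).
- capture(name): name is "side" or "top"; returns (picture, depth): 420x560x3 uint8, red, green, blue; 420x560 float32, mm along the optical axis (not along the pixel's ray), 0 where there is no reading.
- camera_model(name): a dict with "fx", "fy", "cx", "cy" (pixels), "cam_to_world" (4x4, takes a point from camera to world coordinates). Camera axes: x right, y up, looking along -z (the intrinsics and any distortion apply to the point x, -y, -z); pixel columns grow to the right and rows downward; lengths in mm; the calibration is good to about 2 mm. A picture is of the moment at which its call begins. camera_model takes no time and is no camera call.
- finish_job(): hands the job in, once; it reports no verdict.
Trained networks look in the newest picture that a camera, given by its name, has taken for a name from the list of things; names that differ only in an ending like _2 or _b are one class to them, and where a whole thing is asked for, a point or a joint stands for the part that bears it (a point fixed in the world has none). Each returns a list of dicts, best first, with "p" (0 to 1); they miss things now and then, are a little off and sometimes report something else, mostly with a low value. They report only what shows in the picture. A call takes as long as a camera call. They do not tell look-alikes from the thing itself.
- boxes_of(camera, target): "centre" ([column, row] in pixels, amid what is visible of it).
- masks_of(camera, target): "region" (420x560 bool, what is visible of it) and "centre" ([column, row] in pixels, amid what is visible of it).
- pinpoint(camera, target): "centre" ([column, row] in pixels: a listed point, or the origin of a listed thing).
The state is a dict: "time_s": time; "joints": joint angles; "dq": joint speeds; "tau": joint torques, N m; "eef_pos": TCP position; "ee_rot": TCP orientation; "force": force on the tool from outside, world axes, zero at the start; "wrist_torque": the same for the moment, N m; "grip_width": opening from 0.0 (shut) to 1.0 (fully open).
Only numpy, scipy, OpenCV 4.12 (cv2) and the standard library are available. Lean on these libraries where they do the work, as an engineer would, in place of code of your own. Each camera call takes 0.05 s, during which the arm holds its last target.

## Working session

There is one attempt and no reset: what is moved stays moved. The work goes in short steps, Python scripts to look and compute and a shell command to move; the robot and the scene stay as the last step left them, time stands still between calls to the robot, and variables do not carry over. Pictures are saved under pics/ and viewed, and the job is handed in when it is done.

```bash
mkdir -p pics
cat > h.py <<'E'
from rig import *
import numpy as np, cv2
def save(n,im,s=1.4):
    cv2.imwrite('pics/'+n,cv2.cvtColor(cv2.resize(im,None,fx=s,fy=s),cv2.COLOR_RGB2BGR))
def ray(cam,px):
    m=camera_model(cam);T=np.array(m['cam_to_world'])
    d=np.array([(px[0]-m['cx'])/m['fx'],-(px[1]-m['cy'])/m['fy'],-1.])
    return T[:3,3],T[:3,:3]@d
def atz(cam,px,z):
    o,d=ray(cam,px);return o+d*(z-o[2])/d[2]
def atd(cam,px,dep):
    o,d=ray(cam,px);return o+d*dep
E
python3 - <<'E'
from h import *
np.set_printoptions(precision=1,suppress=True)
print(sense())
for c in ['side','top']:
    im,d=capture(c);save(c+'0.png',im);np.save(c+'d0.npy',d)
    m=camera_model(c);print({k:v for k,v in m.items()})
    for t in ['depth_rod','yellow_mat','verdict_top']:
        for r in pinpoint(c,t): 
            px=r['centre'];i=np.round(px).astype(int);dd=d[min(max(i[1],0),419),min(max(i[0],0),559)]
            print(c,t,r['p'],px,atd(c,px,dd),atz(c,px,{'depth_rod':20,'yellow_mat':0,'verdict_top':54}[t]))
E
```

```text
{'time_s': 0.0, 'joints': array([-1.5,  0.3,  1.5, -0. ,  1.3, -0.2]), 'dq': array([ 0.,  0., -0., -0.,  0., -0.]), 'tau': array([  0. , -41.2, -26. ,  -0. ,   0. ,  -0. ]), 'eef_pos': array([ 168.5, -496.9,  230.7]), 'ee_rot': array([-0. ,  1. ,  0.2,  0. ]), 'force': array([-0.9, -0.9, -0.6]), 'wrist_torque': array([-0.,  0., -0.]), 'grip_width': 1.0010558057082382}
{'fx': 512.0367449229699, 'fy': 512.0367449229699, 'cx': 272.52732276477957, 'cy': 213.16423030666917, 'cam_to_world': array([[ -0.7,   0.5,  -0.5, -66.3],
       [ -0.7,  -0.5,   0.5, 592.5],
       [  0. ,   0.7,   0.7, 920.1],
       [  0. ,   0. ,   0. ,   1. ]])}
side depth_rod 0.85 [330.2, 173.8] [ 581.4 -281.8   49.6] [ 603.4 -311.5   20. ]
side depth_rod 0.81 [312.4, 159.4] [ 700.6 -347.    -2.7] [ 681.7 -323.9   20. ]
side depth_rod 0.64 [346.0, 168.1] [ 567.3 -331.3   50.4] [ 589.4 -363.5   20. ]
side yellow_mat 0.62 [269.1, 214.9] [580.2 -51.1  48.6] [616.3 -86.9   0. ]
side verdict_top 0.59 [234.5, 297.0] [447.7 178.8  53.9] [447.6 178.8  54. ]
{'fx': 462.1708702726743, 'fy': 462.1708702726743, 'cx': 287.9429180907597, 'cy': 216.46545607000724, 'cam_to_world': array([[  0. ,   1. ,  -0.1, 481. ],
       [ -1. ,   0. ,  -0. , -61.7],
       [ -0. ,   0.1,   1. , 936.9],
       [  0. ,   0. ,   0. ,   1. ]])}
top depth_rod 0.98 [433.6, 152.0] [ 682.7 -337.1   40.7] [ 687.4 -343.5   20. ]
top depth_rod 0.83 [415.6, 194.6] [ 596.4 -300.    50. ] [ 600.3 -308.    20. ]
top depth_rod 0.62 [460.4, 193.7] [ 600.1 -385.    53.2] [ 604.6 -397.1   20. ]
top verdict_top 0.73 [161.7, 261.7] [454.  182.7  54.4] [454.  182.8  54. ]
```

View pics/side0.png

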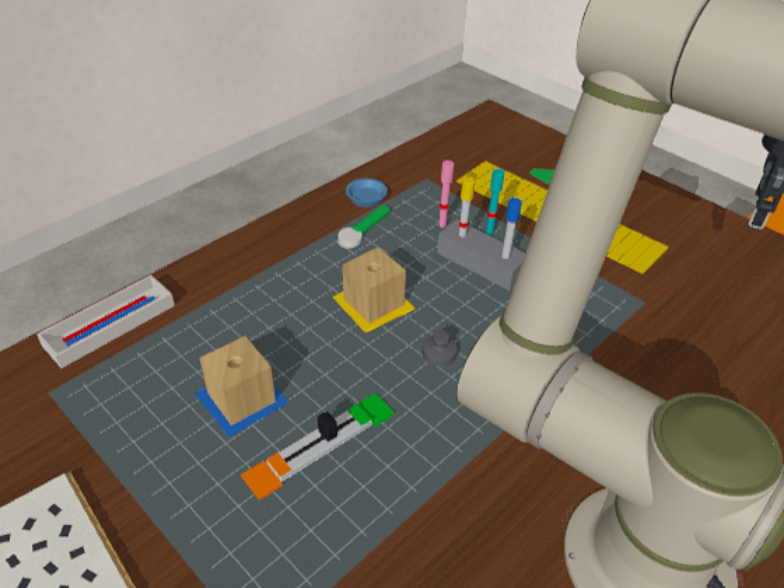

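View pics/top0.png

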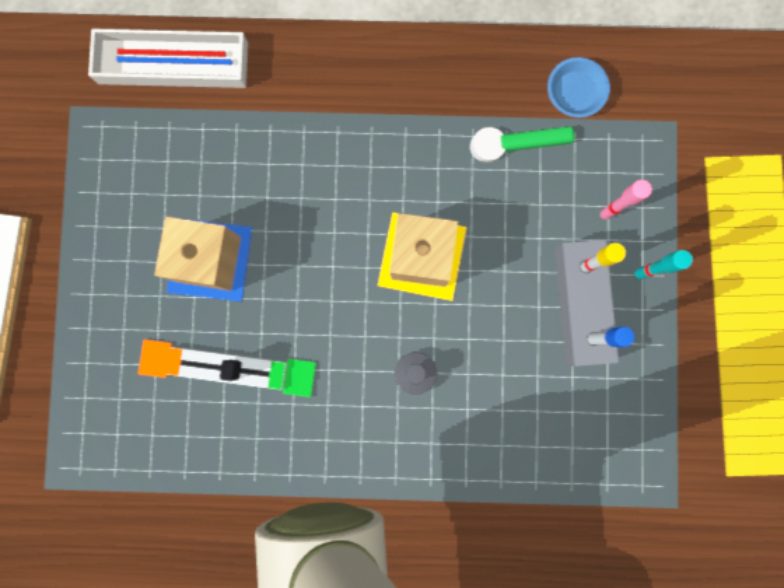

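The side view shows the yellow-grip rod at (333,135), with pink to its left, turquoise to its right and the blue post at (366,150). The yellow mat's base hole is at (267,192) in side and (302,177) in top; the slide is near (165,264) in top. Next I'll measure precisely.

```bash
cat > m.py <<'E'
from h import *
np.set_printoptions(precision=1,suppress=True)
T={}
for c in ['side','top']:
    m=camera_model(c);print(c,[k for k in m])
    im,d=capture(c)
    hsv=cv2.cvtColor(im,cv2.COLOR_RGB2HSV)
    H,S,V=[hsv[...,k].astype(int) for k in range(3)]
    vv,uu=np.mgrid[:420,:560]
    P=np.stack([uu,vv],-1).reshape(-1,2)
    o,_=ray(c,[0,0]);mm=np.array(m['cam_to_world'])[:3,:3]
    D=np.stack([(uu-m['cx'])/m['fx'],-(vv-m['cy'])/m['fy'],-np.ones(uu.shape)],-1)@mm.T
    W=o+D*d[...,None]
    ok=(d>0)
    for n,msk in dict(yel=(H>22)&(H<34)&(S>150),blue=(H>105)&(H<120)&(S>150),pink=((H>160)&(S>60)&(S<180)&(V>120)),turq=(H>85)&(H<98)&(S>130)).items():
        k=msk&ok&(W[...,2]>135)&(W[...,2]<185)&(W[...,1]<-200)
        if k.sum(): print(n,k.sum(),W[k].mean(0),'ztop',np.percentile(W[k][:,2],[2,98]), 'top',np.median(W[k&(W[...,2]>172)],0))
    k=ok&(W[...,2]>84)&(W[...,2]<92)&(W[...,0]>480)&(W[...,0]<700)&(W[...,1]>-180)&(W[...,1]<30)
    pts=W[k];print('base top',k.sum(),cv2.minAreaRect(pts[:,:2].astype(np.float32)),pts.mean(0))
    mk=(k*255).astype(np.uint8)
    cl=cv2.morphologyEx(mk,cv2.MORPH_CLOSE,np.ones((15,15)))
    hole=(cl>0)&(mk==0); hole=cv2.morphologyEx(hole.astype(np.uint8),cv2.MORPH_OPEN,np.ones((3,3)))
    nn,lab,st,ce=cv2.connectedComponentsWithStats(hole)
    for i in range(1,nn):
        if st[i][4]>20: print('hole',st[i],ce[i],atz(c,ce[i],88))
    k=ok&(W[...,2]>49)&(W[...,2]<58)&(V<70)&(W[...,0]>400)&(W[...,0]<520)&(W[...,1]>100)&(W[...,1]<280)
    print('slide',k.sum(),W[k].mean(0),cv2.minAreaRect(W[k][:,:2].astype(np.float32)))
    for n,a in dict(green=(50,70),orange=(8,17)).items():
        k=ok&(H>a[0])&(H<a[1])&(S>190)&(W[...,0]<520)&(W[...,0]>350)&(W[...,1]>20)&(W[...,1]<330)
        print(n,k.sum(),W[k].mean(0),cv2.minAreaRect(W[k][:,:2].astype(np.float32)))
    k=ok&(W[...,2]>46)&(W[...,2]<54)&(W[...,0]>490)&(W[...,0]<660)&(W[...,1]<-230)&(W[...,1]>-450)&(S<60)
    print('stand',k.sum(),cv2.minAreaRect(W[k][:,:2].astype(np.float32)))
    k=ok&(W[...,2]>10)&(W[...,0]>400)&(W[...,0]<500)&(W[...,1]<0)&(W[...,1]>-130)
    if k.sum(): print('knob',W[k].mean(0),W[k].max(0))
    save(c+'z.png',cv2.resize(im[80:260,250:520] if c=='side' else im[100:280,250:520],None,fx=2.5,fy=2.5,interpolation=cv2.INTER_CUBIC),1)
E
python3 m.py
```

```text
side ['fx', 'fy', 'cx', 'cy', 'cam_to_world']
yel 143 [ 598.3 -298.6  159.9] ztop [138.5 176.6] top [ 599.3 -301.7  173.8]
blue 140 [ 499.3 -308.3  160.3] ztop [137.7 177. ] top [ 501.3 -311.9  174.2]
pink 82 [ 681.4 -338.   148. ] ztop [135.9 156.7] top [nan nan nan]
turq 79 [ 596.  -386.6  148.1] ztop [135.7 156.9] top [nan nan nan]
base top 690 ((616.4646606445312, -77.75360107421875), (83.30603790283203, 85.2987060546875), 84.41922760009766) [614.6 -75.8  87.4]
hole [264 190   7   4  25] [267.1 191.7] [614.  -76.2  88. ]
slide 103 [444.  185.8  53.5] ((445.0157165527344, 185.28182983398438), (18.978864669799805, 27.454410552978516), 84.88128662109375)
green 432 [436.4 100.4   7.9] ((438.825439453125, 101.40017700195312), (64.28304290771484, 60.57808303833008), 84.62870025634766)
orange 588 [456.9 295.5   7.8] ((458.6683044433594, 290.711181640625), (63.54777908325195, 56.897743225097656), 83.69493865966797)
stand 692 ((565.4271240234375, -331.53546142578125), (149.69711303710938, 117.9571762084961), 5.114200592041016)
knob [442.6 -66.2  25.4] [476.4 -41.3  49.2]
top ['fx', 'fy', 
[... 390 characters left out ...]
28, 80.65533447265625), 83.69903564453125) [620.  -78.7  88.8]
hole [297 172  10  10  84] [301.6 176.3] [619.8 -78.6  88. ]
slide 117 [449.8 181.   54.5] ((449.8363037109375, 182.67840576171875), (19.010175704956055, 23.497705459594727), 87.30525970458984)
green 606 [440.7  98.8   8.5] ((441.3485412597656, 102.349609375), (60.54115676879883, 48.49245834350586), 83.06291198730469)
orange 48 [461.3 291.2   9.4] ((460.76910400390625, 289.79376220703125), (61.26415252685547, 49.185142517089844), 84.161376953125)
stand 2048 ((566.8959350585938, -333.58251953125), (153.26739501953125, 111.37593078613281), 5.655622482299805)
knob [451.7 -73.9  26.1] [479.8 -45.7  49.8]
  return _methods._mean(a, axis=axis, dtype=dtype,
  ret = um.true_divide(
```

```bash
cat > fit.py <<'E'
from h import *
from scipy.optimize import least_squares
np.set_printoptions(precision=2,suppress=True)
def proj(c,P):
    m=camera_model(c);T=np.linalg.inv(np.array(m['cam_to_world']));q=np.atleast_2d(P)@T[:3,:3].T+T[:3,3]
    return np.c_[m['cx']+m['fx']*q[:,0]/-q[:,2], m['cy']-m['fy']*q[:,1]/-q[:,2]]
def hullc(c,P):
    h=cv2.convexHull(proj(c,P).astype(np.float32));M=cv2.moments(h);return np.array([M['m10'],M['m01']])/M['m00'],M['m00']
def yel(c,im,near,r=30,col=(22,34)):
    hsv=cv2.cvtColor(im,cv2.COLOR_RGB2HSV);H,S=hsv[...,0].astype(int),hsv[...,1].astype(int)
    k=((H>col[0])&(H<col[1])&(S>130)).astype(np.uint8)
    n,l,s,ce=cv2.connectedComponentsWithStats(k)
    return [(s[i],ce[i]) for i in range(1,n) if s[i][4]>15 and np.hypot(*(ce[i]-near))<r]
t=np.linspace(0,2*np.pi,40)
def cyl(x,y,z0,z1,r):
    return np.vstack([np.c_[x+r*np.cos(t),y+r*np.sin(t),0*t+z] for z in (z0,z1)])
def fitcyl(c,cen,z0,z1,r,x0):
    f=lambda p:hullc(c,cyl(p[0],p[1],z0,z1,r))[0]-cen
    s=least_squares(f,x0,diff_step=1e-3);return s.x,hullc(c,cyl(*s.x,z0,z1,r))[1]
E
python3 - <<'E'
from fit import *
s=sense();print(s['ee_rot'])
for c,near in (('side',(333,135)),('top',(437,182))):
    im,d=capture(c)
    for st,ce in yel(c,im,np.array(near),20):
        ce=ce
        print(c,st,ce,fitcyl(c,ce,135,175,12,[600,-300]))
    x,y,w,h=(235,170,80,75) if c=='side' else (270,140,70,80)
    save(c+'b.png',cv2.resize(im[y:y+h,x:x+w],None,fx=7,fy=7,interpolation=cv2.INTER_NEAREST),1)
E
```

```text
[-0.    0.99  0.16 -0.  ]
side [326 115  30  29 472] [340.32 129.27] (array([ 606.44, -336.12]), 154.3385320295347)
top [426 173  21  17 256] [436.34 181.41] (array([ 606.09, -306.32]), 270.1484381512273)
```

View pics/sidez.png

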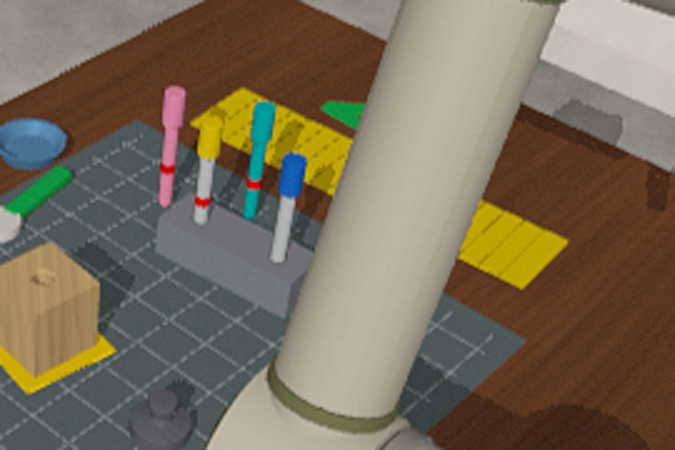

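View pics/sideb.png

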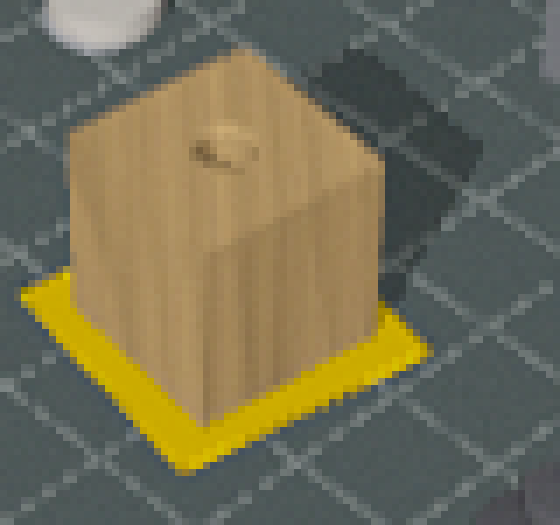

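View pics/topb.png

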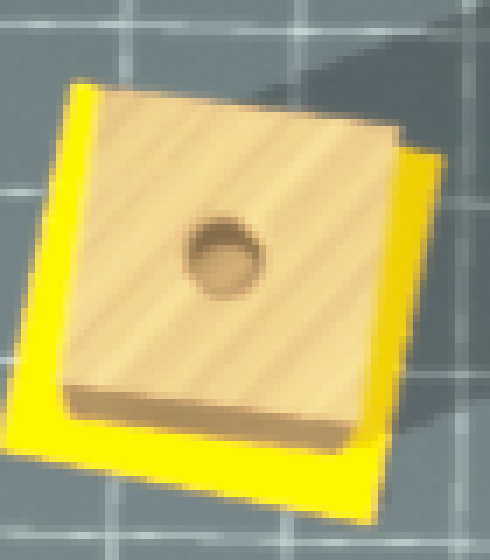

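Run:
```python
from fit import *
print(fitcyl('side',np.array([333.8,134.8])-.0,135,175,12,[600,-300]))
print('top hole',atz('top',[302.0-.5,176.8-.5],88),'side hole',atz('side',[235+225/7-.5,170+149/7-.5],88))
for c,q in (('top',[(103,90),(399,127),(358,418),(63,385)]),('side',[(248,48),(384,160),(205,250),(70,135)])):
    o=(270,140) if c=='top' else (235,170)
    P=[atz(c,[o[0]+a/7-.5,o[1]+b/7-.5],88) for a,b in q];print(c,np.mean(P,0),[np.linalg.norm(P[i]-P[i-1]) for i in range(4)])
```

```text
(array([ 601.68, -304.23]), 157.9148938480066)
top hole [619.83 -78.39  88.  ] side hole [617.15 -77.72  88.  ]
top [620.71 -80.15  88.  ] [np.float64(79.64012745974483), np.float64(79.25704159726), np.float64(78.52291524745497), np.float64(78.3376463067794)]
side [617.61 -79.08  88.  ] [np.float64(80.2816649860399), np.float64(77.79979755489413), np.float64(78.87767759087706), np.float64(76.68245495112083)]
```

```bash
python3 -m crank '{"dp":[[3.6,1.6,0],[3.6,1.6,0],[3.6,1.6,0],[3.6,1.6,0],[3.6,1.6,0],[3.6,1.6,0],[3.6,1.6,0],[3.6,1.6,0],[3.6,1.6,0],[3.6,1.6,0]],"delta_rot":[[0,0,1],[0,0,1],[0,0,1],[0,0,1],[0,0,1],[0,0,1],[0,0,1],[0,0,1],[0,0,1],[0,0,1]],"claw":[0,0,0,0,0,0,0,0,0,0]}'; python3 -m crank '{"dp":[[3.6,1.6,0],[3.6,1.6,0],[0,0,0],[0,0,0]],"delta_rot":[[0,0,0],[0,0,0],[0,0,0],[0,0,0]],"claw":[0,0,0,0]}'
```

```text
time_s: 1.6
eef_pos: [529.9, -336.3, 231.3]
ee_rot: [0.0, 0.969, 0.248, -0.0]
force: [0.3, 0.2, -0.8]
grip_width: 0.997
time_s: 2.0
eef_pos: [600.8, -304.8, 230.6]
ee_rot: [-0.0, 0.969, 0.249, -0.0]
force: [-0.5, 0.2, 0.4]
grip_width: 0.999
```

Run:
```python
from h import *
for c in ('side','top'):
    im,d=capture(c);x,y=(250,60) if c=='side' else (350,100)
    save(c+'1.png',cv2.resize(im[y:y+150,x:x+200],None,fx=4,fy=4,interpolation=cv2.INTER_CUBIC),1)
```

```text
(no output)
```

View pics/side1.png

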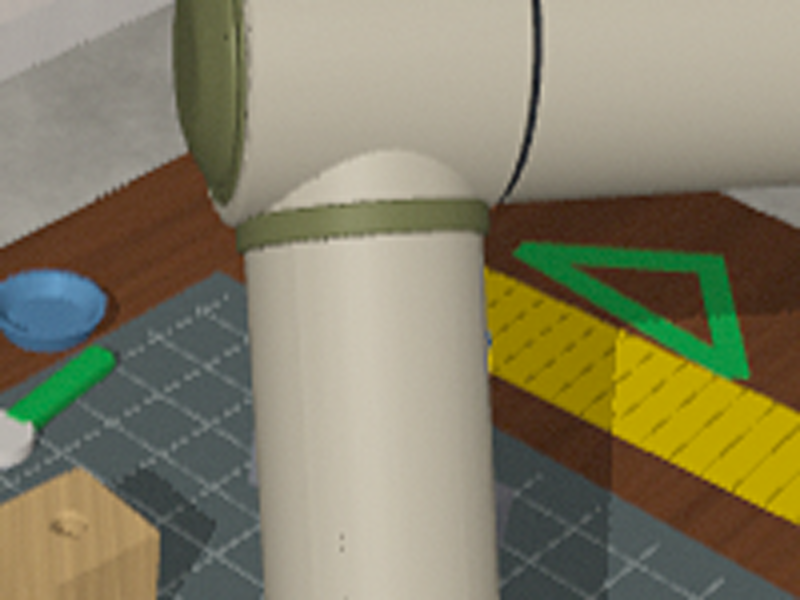

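View pics/top1.png

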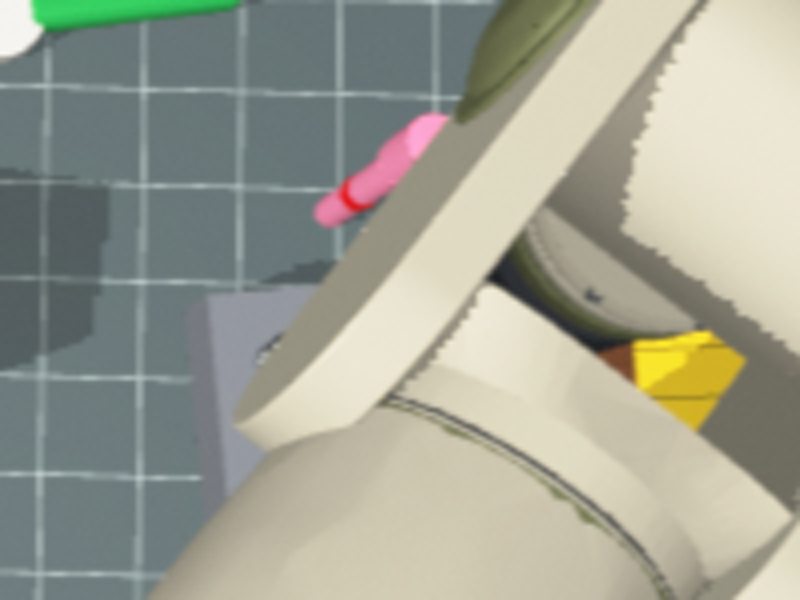

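Both views are blocked by the arm here, so I'll rely on the averaged estimate (604, -305): the jaw opening and pad width cover the error. I'll descend and close gently.

```bash
python3 -m crank '{"dp":[[0.3,0,-1],[0,0,-2],[0,0,-2],[0,0,-2],[0,0,-1.2],[0,0,-1],[0,0,0],[0,0,0]],"delta_rot":[[0,0,0],[0,0,0],[0,0,0],[0,0,0],[0,0,0],[0,0,0],[0,0,0],[0,0,0]],"claw":[0,0,0,0,0,0,0,0]}' 20; python3 -m crank '{"dp":[[0,0,0],[0,0,0],[0,0,0],[0,0,0],[0,0,0],[0,0,0],[0,0,0],[0,0,0]],"delta_rot":[[0,0,0],[0,0,0],[0,0,0],[0,0,0],[0,0,0],[0,0,0],[0,0,0],[0,0,0]],"claw":[200,200,200,200,200,200,200,200]}' 20; python3 -c "
from h import *
s=sense();print(s['wrist_torque'],s['joints'])"
```

```text
time_s: 2.9
eef_pos: [603.7, -305.5, 140.0]
ee_rot: [0.0, 0.969, 0.248, 0.0]
force: [0.2, 0.5, -0.5]
grip_width: 1.0
time_s: 3.7
eef_pos: [603.7, -305.3, 139.6]
ee_rot: [0.0, 0.969, 0.248, 0.0]
force: [0.5, 0.5, 2.0]
grip_width: 0.278
[-0.11341988 -0.01901306  0.03128265] [-6.41034302e-01  7.23323190e-01  1.09564764e+00  1.14370720e-05
  1.32202798e+00  4.28433995e-01]
```

```bash
python3 -m crank '{"dp":[[0,0,0],[0,0,0],[0,0,0.5],[0,0,1],[0,0,1.5],[0,0,2],[0,0,2],[0,0,2],[0,0,2],[0,0,0]],"delta_rot":[[0,0,0],[0,0,0],[0,0,0],[0,0,0],[0,0,0],[0,0,0],[0,0,0],[0,0,0],[0,0,0],[0,0,0]],"claw":[200,200,200,200,200,200,200,200,200,200]}' 60; python3 -m crank '{"dp":[[0,2,0],[0,3,0],[0,3,0],[0,3,0],[0,2,0],[0,0,0],[0,0,0]],"delta_rot":[[0,0,0],[0,0,0],[0,0,0],[0,0,0],[0,0,0],[0,0,0],[0,0,0]],"claw":[200,200,200,200,200,200,200]}'
python3 - <<'E'
from h import *
for c in ('side','top'):
    im,d=capture(c)
    save(c+'2.png',im)
E
```

```text
time_s: 4.7
eef_pos: [604.1, -305.5, 252.6]
ee_rot: [0.002, 0.969, 0.248, 0.002]
force: [0.1, 0.3, -1.4]
grip_width: 0.26
time_s: 5.4
eef_pos: [603.5, -175.5, 248.9]
ee_rot: [0.0, 0.969, 0.248, -0.0]
force: [-0.4, -0.9, -1.6]
grip_width: 0.264
```

View pics/side2.png

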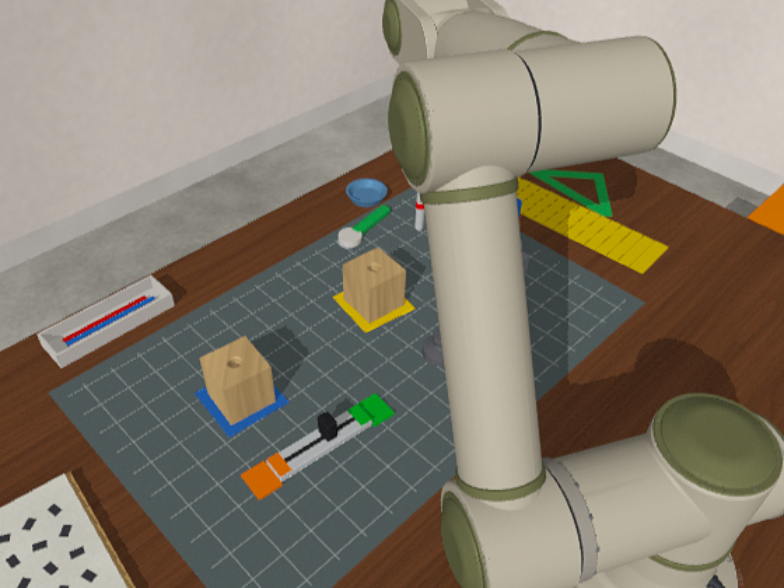

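View pics/top2.png

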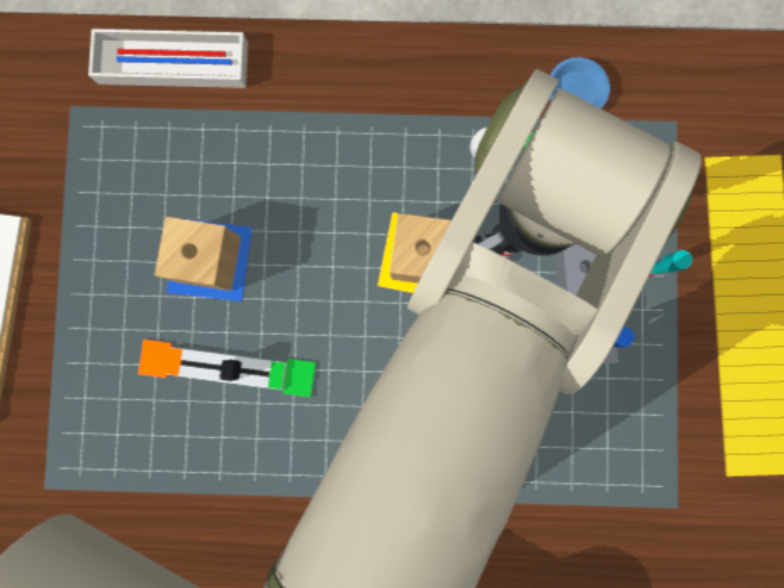

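```bash
python3 -m crank '{"dp":[[0.3,2,0],[0.3,2,-0.5],[0.3,2,-0.5],[0.3,2,-0.5],[0.3,1.7,-0.5],[0,0,0],[0,0,0],[0,0,0]],"delta_rot":[[0,0,0],[0,0,0],[0,0,0],[0,0,0],[0,0,0],[0,0,0],[0,0,0],[0,0,0]],"claw":[200,200,200,200,200,200,200,200]}'
cat > look.py <<'E'
from h import *
import sys
n=sys.argv[1]
for c in ('side','top'):
    im,d=capture(c);x,y=(220,110) if c=='side' else (240,110)
    np.save(f'{c}{n}.npy',im);np.save(f'{c}{n}d.npy',d)
    save(c+n+'.png',cv2.resize(im[y:y+120,x:x+130],None,fx=5,fy=5,interpolation=cv2.INTER_CUBIC),1)
E
python3 look.py 3
```

```text
time_s: 6.3
eef_pos: [618.6, -79.3, 229.5]
ee_rot: [0.0, 0.969, 0.248, 0.0]
force: [-0.5, -0.5, -1.9]
grip_width: 0.266
```

View pics/side3.png

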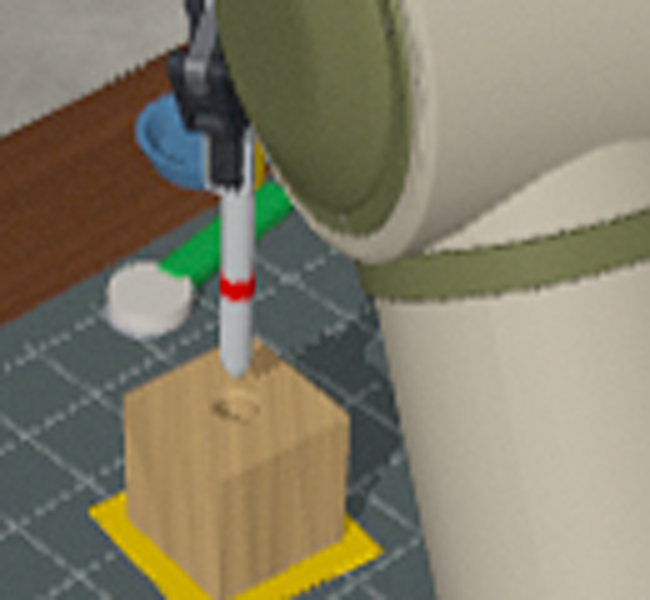

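View pics/top3.png

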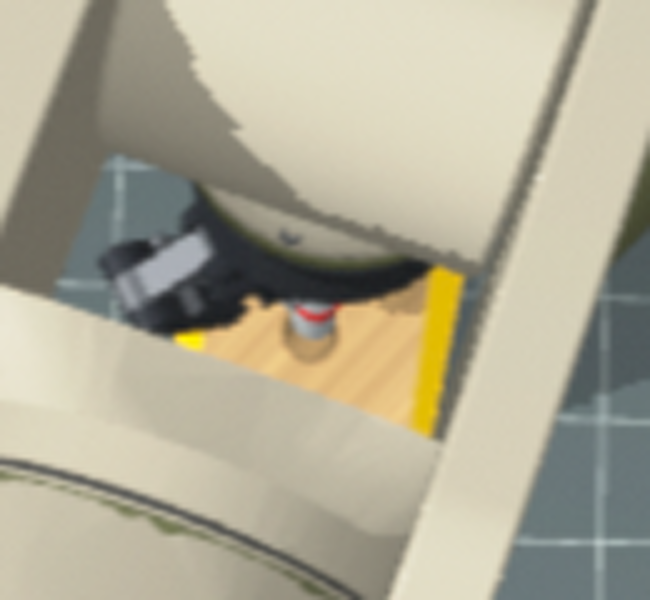

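```bash
cat > fit2.py <<'E'
from fit import *
import sys
n=sys.argv[1];tip=float(sys.argv[2]);x0=[618,-78]
for c,o in (('side',(220,110)),('top',(240,110))):
    im=np.load(f'{c}{n}.npy');hsv=cv2.cvtColor(im,cv2.COLOR_RGB2HSV);H,S=hsv[...,0].astype(int),hsv[...,1].astype(int)
    k=((H<6)|(H>172))&(S>100);k[:o[1]]=0;k[o[1]+120:]=0;k[:,:o[0]]=0;k[:,o[0]+130:]=0
    v,u=np.nonzero(k);print(c,len(u),u.mean(),v.mean(),u.min(),u.max(),v.min(),v.max())
    # visible half band: front half of cylinder facing camera
    org=ray(c,[0,0])[0]
    f=lambda p:hullc(c,cyl(p[0],p[1],tip+50,tip+62,8))[0]-[u.mean(),v.mean()]
    print(' band xy',least_squares(f,x0,diff_step=1e-3).x)
    s=sense()['eef_pos']
    for nm,P in (('pred tip',[s[0],s[1],tip]),('holeTop',[619.8,-78.4,88]),('holeSide',[617.15,-77.7,88])):
        q=proj(c,np.array(P,float))[0];print(' ',nm,q,'crop',(q+.5-o)*5)
    rim=proj(c,cyl(s[0],s[1],tip,tip,8)[:40]);print('  tip circle crop',(rim.min(0)+.5-o)*5,(rim.max(0)+.5-o)*5)
E
python3 fit2.py 3 110
```

```text
side 28 267.14285714285717 167.14285714285714 264 270 164 169
 band xy [613.5  -74.82]
  pred tip [266.75 183.47] crop [236.27 369.84]
  holeTop [266.1  190.15] crop [232.99 403.25]
  holeSide [266.64 190.79] crop [235.69 406.44]
  tip circle crop [219.92 359.34] [252.57 380.45]
top 10 303.4 172.3 300 307 170 173
 band xy [613.88 -79.87]
  pred tip [302.18 175.06] crop [313.41 327.79]
  holeTop [301.51 176.31] crop [310.03 334.07]
  holeSide [301.09 177.72] crop [307.96 341.1 ]
  tip circle crop [291.27 305.88] [335.52 349.72]
```

Run:
```python
import numpy as np
for c,rows,cols in (('side',range(150,200,3),(255,282)),('top',range(168,184),(292,314))):
    im=np.load(c+'3.npy').astype(int);print(c,list(range(*cols))[0])
    for r in rows: print(r,*[f'{v:3d}' for v in im[r,cols[0]:cols[1],2]])
```

```text
side 255
150  33  33  38  36  35  32  27  28  39 137 179 182 183 177 163 142  61  66  67  71  62  62  54 124 114  72  53
153  34  28  47  53  75  91  90  83  64 129 179 181 180 173 162 135  65  65  65  56  50  52  65  89  88  98 128
156  90  91  90  81  72  65  59  62  56 133 181 181 180 175 159 134  52  50  67  88  89  91  88  90  91  88  86
159  81  63  63  65  63  66  67  65  61 136 181 183 178 174 157 129  83  89  87  90  87  87  90  89  91  88  89
162  67  66  68  66  67  67  67  59  46 132 180 182 179 175 158 112  99 103 101  95  88  90  86  91  89  88 103
165 115 116 127  54  50  46  44  70  89  66 164 181 168 163 147  52  91  91  87  88  85 128 127 119 123  87  89
168 173 174 181 107  77  60  89  90  93  28   0   0   0   0   0  19 107 104 110 119  89  87  88  86  88  87 100
171 169 157 123  79  74  89 103 115  97 172 183 187 185 176 153 104  88  90  89  89  89  88  91  90  89  87  85
174 147 116  87  87  87  88 102 103 105 176 180 181 177 169 150 103  87  88  88  89  91  90  90  87  89  88  89
177  88 105 105 106 114  87  85  89  81 178 180 181 176 166 144 110 115  99  95  88
[... 1592 characters left out ...]
 161 163 152 138 128 114  93 101 126 131 131 132 133 130
177 125 128 129 127 109  88  90 103 125 138 140 132 122 107  92 102 124 131 132 133 130 125
178 128 130 131 126 113  96  96  99 105 109 112 110 106 101  91 106 126 132 133 131 128 125
179 130 129 129 131 123 108  98 103 106 104 106 105 100  95  99 118 130 132 130 127 125 124
180 130 130 131 135 135 125 110 102 104 105 105 101  96  99 113 125 130 129 128 125 125 128
181 129 132 134 138 137 133 118 104 100 102 101  99 102 111 123 130 131 128 124 125 127 130
182 133 134 137 137 135 130 126 119 111 108 108 113 119 127 132 131 128 124 123 127 131 131
183 137 139 139 135 131 127 126 125 125 124 126 129 131 131 131 128 125 123 127 129 131 129
```

Both views show the rod tip over the hole (side column 266.65 vs 266.6; top about 301.5 vs 301.5 after the height correction). Next I'll descend slowly while watching the force.

```bash
python3 -m crank '{"dp":[[0,0,-0.7],[0,0,-0.7],[0,0,-0.5],[0,0,-0.4],[0,0,-0.4],[0,0,0]],"delta_rot":[[0,0,0],[0,0,0],[0,0,0],[0,0,0],[0,0,0],[0,0,0]],"claw":[200,200,200,200,200,200]}';python3 look.py 4
```

```text
time_s: 7.0
eef_pos: [618.3, -78.2, 201.6]
ee_rot: [-0.0, 0.969, 0.248, -0.0]
force: [0.5, -0.4, -2.2]
grip_width: 0.266
```

View pics/side4.png

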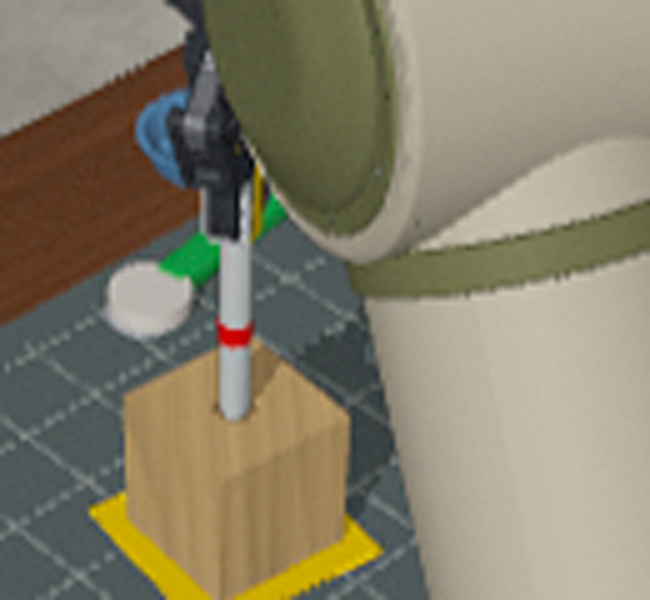

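View pics/top4.png

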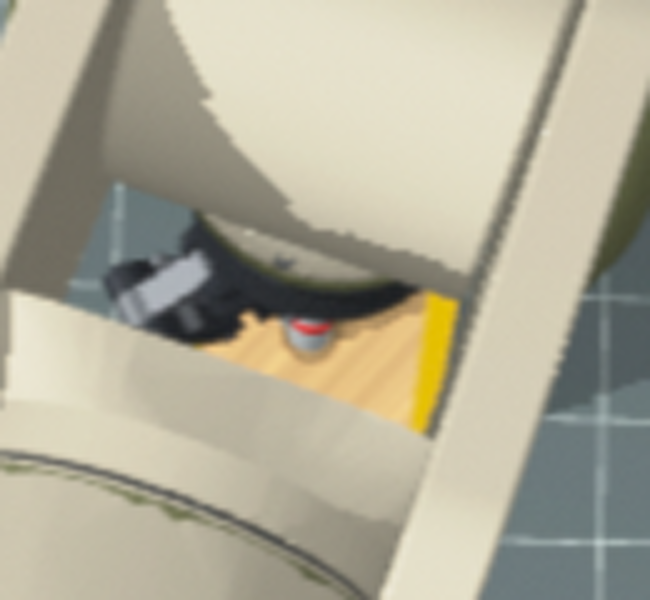

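The rod foot is inside the hole (side (235,415) in the crop), centred, with no force. I'll continue down.

```bash
python3 -m crank '{"dp":[[0,0,-0.3],[0,0,-0.4],[0,0,-0.4],[0,0,-0.4],[0,0,-0.4],[0,0,-0.4],[0,0,0]],"delta_rot":[[0,0,0],[0,0,0],[0,0,0],[0,0,0],[0,0,0],[0,0,0],[0,0,0]],"claw":[200,200,200,200,200,200,200]}'
```

```text
time_s: 7.8
eef_pos: [618.3, -78.1, 178.6]
ee_rot: [-0.0, 0.969, 0.248, -0.001]
force: [-0.6, 0.1, -1.3]
grip_width: 0.26
```

```bash
python3 -m crank '{"dp":[[0,0,-0.3],[0,0,-0.3],[0,0,-0.3],[0,0,-0.2],[0,0,0]],"delta_rot":[[0,0,0],[0,0,0],[0,0,0],[0,0,0],[0,0,0]],"claw":[200,200,200,200,200]}'
```

```text
time_s: 8.3
eef_pos: [618.4, -78.2, 167.9]
ee_rot: [-0.0, 0.969, 0.248, -0.0]
force: [0.1, -0.6, -1.6]
grip_width: 0.264
```

```bash
python3 -m crank '{"dp":[[0,0,-0.15],[0,0,-0.15],[0,0,-0.1],[0,0,-0.1],[0,0,0]],"delta_rot":[[0,0,0],[0,0,0],[0,0,0],[0,0,0],[0,0,0]],"claw":[200,200,200,200,200]}'
```

```text
time_s: 8.8
eef_pos: [618.5, -78.2, 163.2]
ee_rot: [-0.0, 0.969, 0.248, -0.0]
force: [-0.2, 0.2, -1.8]
grip_width: 0.267
```

```bash
python3 -m crank '{"dp":[[0,0,-0.1],[0,0,-0.1],[0,0,0]],"delta_rot":[[0,0,0],[0,0,0],[0,0,0]],"claw":[200,200,200]}'
```

```text
time_s: 9.1
eef_pos: [618.9, -78.2, 162.6]
ee_rot: [0.0, 0.969, 0.248, 0.001]
force: [-0.2, 0.7, 6.4]
grip_width: 0.263
```

```bash
python3 -m crank '{"dp":[[0,0,-0.1],[0,0,0]],"delta_rot":[[0,0,0],[0,0,0]],"claw":[200,200]}';python3 look.py 5
```

```text
time_s: 9.3
eef_pos: [619.2, -78.2, 162.5]
ee_rot: [0.001, 0.969, 0.248, 0.001]
force: [-1.7, 1.9, 10.8]
grip_width: 0.263
```

View pics/side5.png

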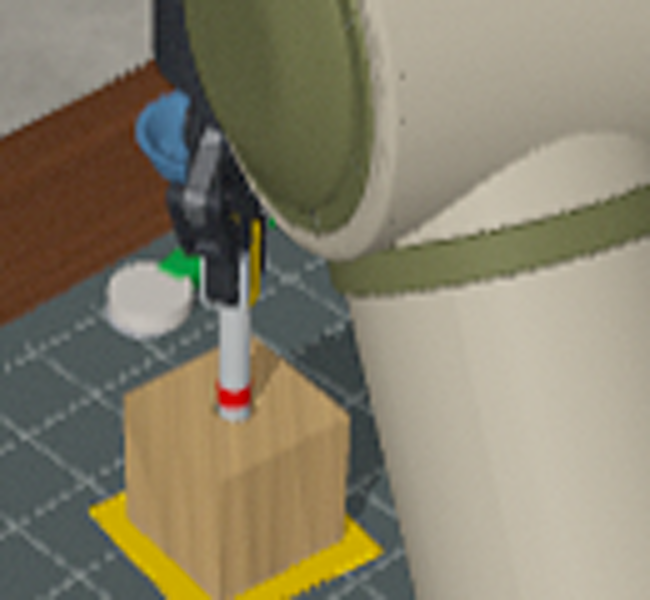

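The band shows above the rim (side crop (234,397)) and the rod stopped firmly at tip ≈ 43 mm: the shallow case, so orange. I'll unload the rod, open the gripper and retreat upward.

```bash
python3 -m crank '{"dp":[[0,0,0.1],[0,0,0],[0,0,0],[0,0,0],[0,0,0],[0,0,0],[0,0,0],[0,0,0],[0,0,0]],"delta_rot":[[0,0,0],[0,0,0],[0,0,0],[0,0,0],[0,0,0],[0,0,0],[0,0,0],[0,0,0],[0,0,0]],"claw":[200,190,180,165,150,120,80,40,0]}' 20;  python3 -m crank '{"dp":[[0,0,0],[0,0,0],[0,0,0],[0,0,0.5],[0,0,1],[0,0,2],[0,0,3],[0,0,3],[0,0,3],[0,0,0]],"delta_rot":[[0,0,0],[0,0,0],[0,0,0],[0,0,0],[0,0,0],[0,0,0],[0,0,0],[0,0,0],[0,0,0],[0,0,0]],"claw":[0,0,0,0,0,0,0,0,0,0]}';python3 look.py 6
```

```text
time_s: 10.3
eef_pos: [618.5, -78.2, 161.3]
ee_rot: [-0.0, 0.969, 0.248, -0.0]
force: [0.3, 0.5, -0.1]
grip_width: 0.983
time_s: 11.3
eef_pos: [619.5, -78.5, 291.8]
ee_rot: [0.002, 0.969, 0.248, 0.004]
force: [-0.1, 0.5, -0.5]
grip_width: 1.002
```

View pics/side6.png

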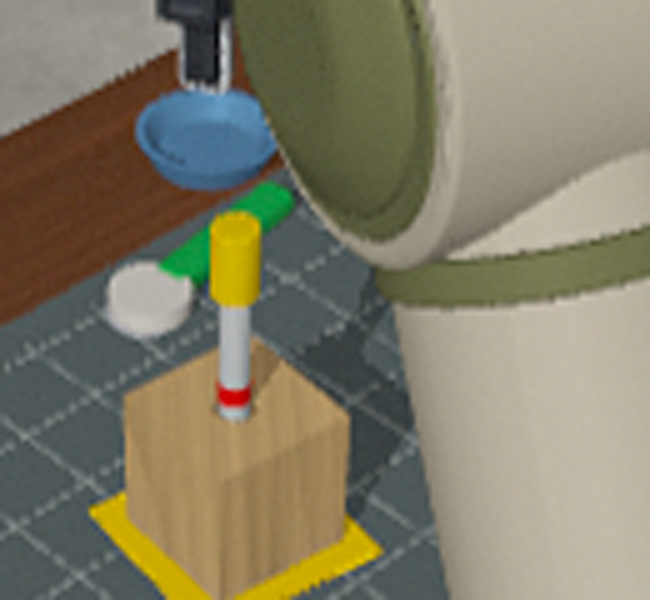

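```bash
python3 -m crank '{"dp":[[-2.2,2.7,0],[-2.2,2.7,0],[-2.2,2.7,0],[-2.2,2.7,0],[-2.2,2.7,0],[-2.2,2.7,0],[-2.2,2.7,0],[-2.2,2.7,0],[0,0,0],[0,0,0]],"delta_rot":[[0,0,-4.4],[0,0,-4.4],[0,0,-4.4],[0,0,-4.4],[0,0,-4.4],[0,0,-4.4],[0,0,-4.4],[0,0,-4.4],[0,0,0],[0,0,0]],"claw":[255,255,255,255,255,255,255,255,255,255]}'
python3 - <<'E'
from h import *
np.set_printoptions(precision=1,suppress=True)
m=camera_model('top');d=np.load('top6d.npy');im=np.load('top6.npy');d=np.load('topd0.npy')
im=cv2.resize(cv2.imread('pics/top0.png')[...,::-1],(560,420))
hsv=cv2.cvtColor(im,cv2.COLOR_RGB2HSV);H,S=hsv[...,0].astype(int),hsv[...,1].astype(int)
for n,a in dict(green=(50,70),orange=(8,17)).items():
    k=(H>a[0])&(H<a[1])&(S>190);k[:235]=0;k[:,:90]=0;k[:,240:]=0
    P=np.array([atd('top',(u,v),d[v,u]) for v,u in zip(*np.nonzero(k))])
    print(n,P.min(0),P.max(0),np.percentile(P[:,2],[5,25,50,75,95]))
    for lo,hi in ((-5,8),(8,18),(18,40)):
        q=P[(P[:,2]>lo)&(P[:,2]<hi)]
        if len(q): print(lo,hi,len(q),q.min(0),q.max(0))
E
python3 - <<'E'
from h import *
for c in ('side','top'):
    im,d=capture(c);save(c+'7.png',im)
E
```

```text
time_s: 12.4
eef_pos: [442.1, 138.0, 285.8]
ee_rot: [0.0, 0.998, -0.056, -0.001]
force: [-0.4, 0.2, -0.2]
grip_width: 0.001
green [415.3 -61.7   2.3] [481.  133.3 936.9] [ 3.9  5.7  7.  10.3 16.7]
-5 8 371 [415.3  70.8   2.3] [464.7 112.1   8. ]
8 18 210 [415.6  72.1   8. ] [464.7 133.3  17.8]
18 40 6 [428.8 118.6  18. ] [456.1 129.7  20.3]
orange [437.1 258.5   2.7] [487.  321.9  16.7] [ 3.2  5.9  7.3 12.6 16. ]
-5 8 25 [437.1 279.2   2.7] [487.  321.9   7.7]
8 18 17 [437.3 258.5   8.3] [486.9 319.5  16.7]
```

View pics/side7.png

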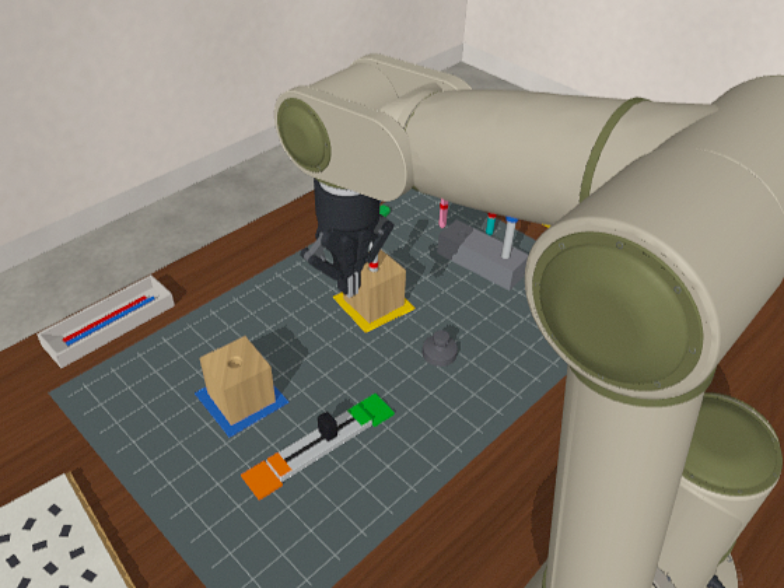

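View pics/top7.png

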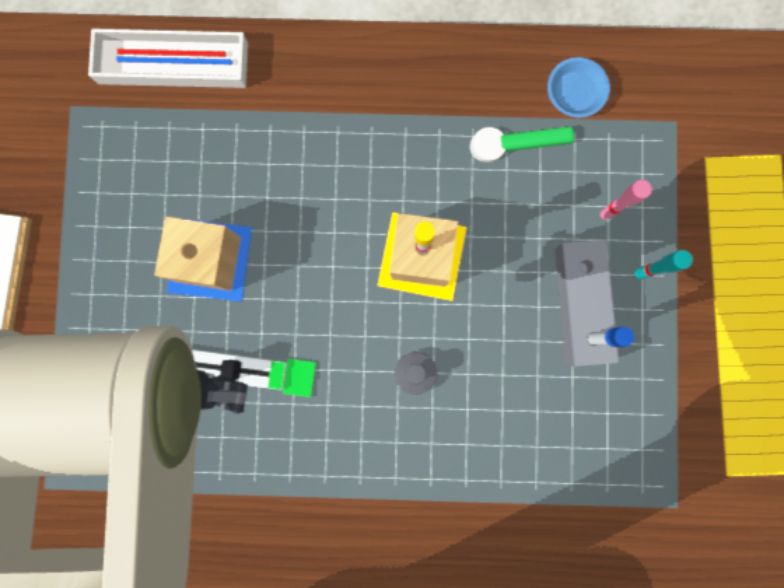

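The rod stands in the yellow-mat base, with the band visible at side (374,266). I'll turn the tool 90° so the finger knuckles stay clear of the slide, after checking joint 6.

```bash
python3 -c "
from rig import *
print(sense()['joints'])"
```

```text
[ 4.70289287e-02  1.39549721e-01  1.57334592e+00 -1.73544068e-04
  1.42973281e+00  1.73093917e+00]
```

```bash
python3 -m crank '{"dp":[[0,0,0],[0,0,-2],[0,0,-2],[0,0,-2],[0,0,-2],[0,0,-2],[0,0,-2],[0,0,-2],[0,0,-2],[0,0,-1]],"delta_rot":[[0,0,8.5],[0,0,8.5],[0,0,8.5],[0,0,8.5],[0,0,8.5],[0,0,8.5],[0,0,8.5],[0,0,8.5],[0,0,8.5],[0,0,8.5]],"claw":[255,255,255,255,255,255,255,255,255,255]}';python3 -m crank '{"dp":[[0,0,-2],[0,0,-2],[0,0,-1],[0,0,-1],[0,0,0],[0,0,0]],"delta_rot":[[0,0,5],[0,0,0],[0,0,0],[0,0,0],[0,0,0],[0,0,0]],"claw":[255,255,255,255,255,255]}'
python3 - <<'E'
from h import *
im,d=capture('side');x,y=(160,220)
save('side8.png',cv2.resize(im[y:y+150,x:x+150],None,fx=4,fy=4,interpolation=cv2.INTER_CUBIC),1)
im,d=capture('top');save('top8.png',im)
E
```

```text
time_s: 13.5
eef_pos: [442.2, 136.9, 114.3]
ee_rot: [-0.001, 0.773, 0.635, -0.001]
force: [0.4, -0.5, 0.4]
grip_width: 0.002
time_s: 14.1
eef_pos: [442.9, 137.7, 56.6]
ee_rot: [0.0, 0.746, 0.666, 0.0]
force: [0.9, 0.6, 0.1]
grip_width: 0.002
```

View pics/side8.png

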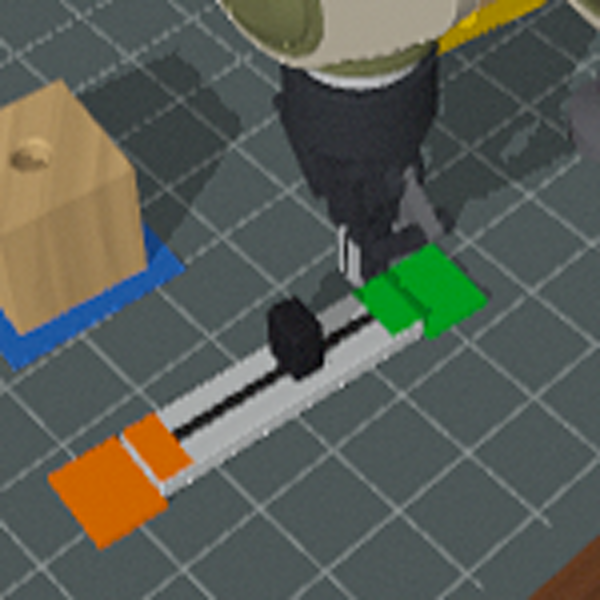

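View pics/top8.png

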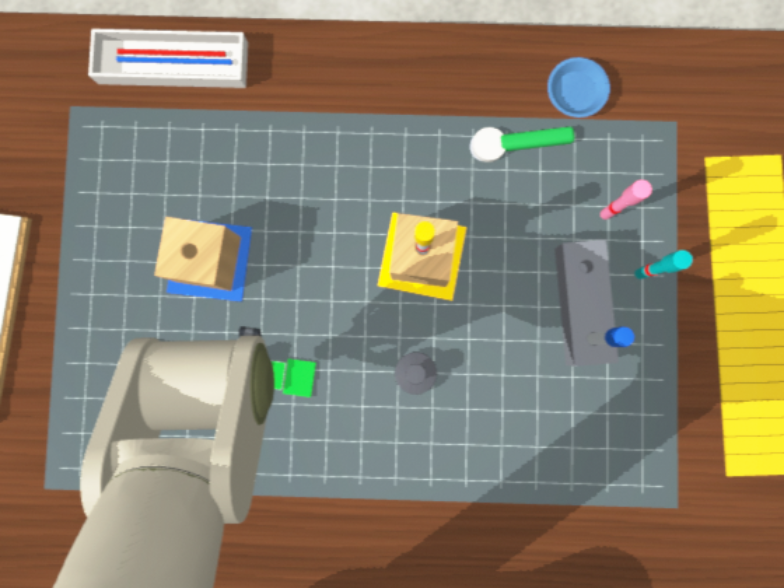

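```bash
python3 -m crank '{"dp":[[0,0,-1.5],[0,0,-1.2],[0,0,0],[0.1,1,0],[0.1,1,0],[0.1,1,0],[0.1,1,0],[0.1,1,0],[0.1,1,0],[0,0,0]],"delta_rot":[[0,0,0],[0,0,0],[0,0,0],[0,0,0],[0,0,0],[0,0,0],[0,0,0],[0,0,0],[0,0,0],[0,0,0]],"claw":[255,255,255,255,255,255,255,255,255,255]}'
python3 - <<'E'
from h import *
im,d=capture('side');x,y=(160,220)
save('side9.png',cv2.resize(im[y:y+150,x:x+150],None,fx=4,fy=4,interpolation=cv2.INTER_CUBIC),1)
E
```

```text
time_s: 15.2
eef_pos: [448.4, 199.0, 29.2]
ee_rot: [-0.0, 0.745, 0.667, 0.0]
force: [-0.2, 0.3, -0.0]
grip_width: 0.0
```

View pics/side9.png

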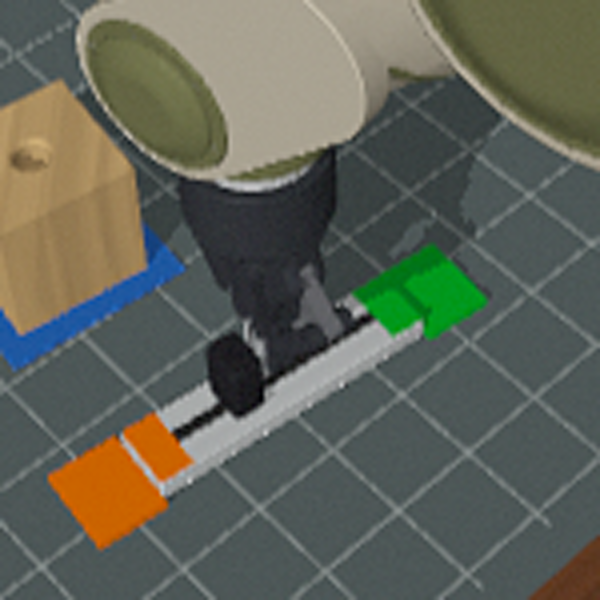

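```bash
python3 -m crank '{"dp":[[0.1,1,0],[0.1,1,0],[0.1,0.8,0],[0,0.3,0],[0,0.3,0],[0,0,0]],"delta_rot":[[0,0,0],[0,0,0],[0,0,0],[0,0,0],[0,0,0],[0,0,0]],"claw":[255,255,255,255,255,255]}'
```

```text
time_s: 15.85
eef_pos: [451.7, 232.1, 29.4]
ee_rot: [0.0, 0.746, 0.666, 0.0]
force: [-0.3, -0.1, 0.9]
grip_width: -0.004
```

```bash
python3 -m crank '{"dp":[[0,0.2,0],[0,0.2,0],[0,0.2,0],[0,0,0]],"delta_rot":[[0,0,0],[0,0,0],[0,0,0],[0,0,0]],"claw":[255,255,255,255]}'
python3 - <<'E'
from h import *
im,d=capture('side');x,y=(160,220)
save('side10.png',cv2.resize(im[y:y+150,x:x+150],None,fx=4,fy=4,interpolation=cv2.INTER_CUBIC),1)
E
```

```text
time_s: 16.25
eef_pos: [451.8, 235.8, 29.5]
ee_rot: [0.001, 0.746, 0.666, -0.002]
force: [0.3, -16.8, 5.0]
grip_width: 0.003
```

View pics/side10.png

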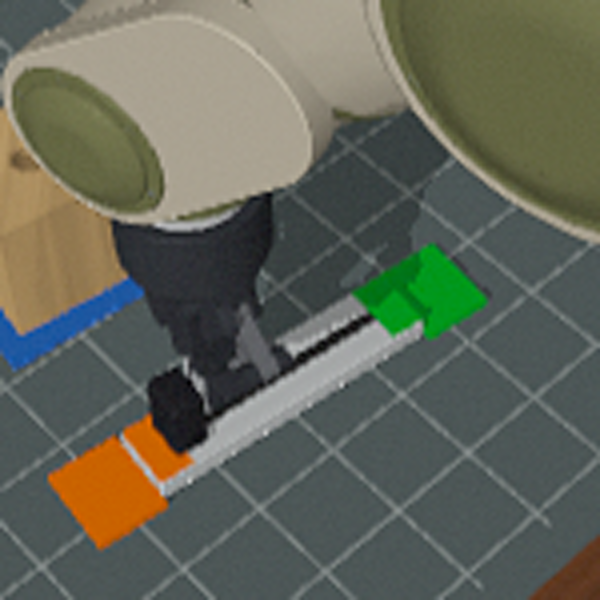

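The end stop was reached: −16.8 N at y = 235.8, as predicted. I'll back off, rise and take a final look.

```bash
python3 -m crank '{"dp":[[-0.1,-1,0],[-0.1,-1,0],[0,0,2],[0,0,3],[0,0,4],[0,-2,4],[0,-3,3],[-2,-4,0],[-2,-4,0],[-2,-4,0]],"delta_rot":[[0,0,0],[0,0,0],[0,0,0],[0,0,0],[0,0,0],[0,0,0],[0,0,0],[0,0,0],[0,0,0],[0,0,0]],"claw":[255,255,255,255,255,255,255,255,255,255]}'; python3 -m crank '{"dp":[[0,-4,0],[0,-4,0],[0,-4,0],[0,-4,0],[0,-4,0],[0,-4,0],[0,0,0],[0,0,0],[0,0,0]],"delta_rot":[[0,0,0],[0,0,0],[0,0,0],[0,0,0],[0,0,0],[0,0,0],[0,0,0],[0,0,0],[0,0,0]],"claw":[255,255,255,255,255,255,255,255,255]}'
python3 - <<'E'
from h import *
for c in ('side','top'):
    im,d=capture(c);save(c+'11.png',im)
    print(c,[(r['p'],r['centre'],atz(c,r['centre'],54)) for r in pinpoint(c,'verdict_top')])
E
```

```text
time_s: 17.3
eef_pos: [388.3, 46.5, 189.3]
ee_rot: [0.0, 0.746, 0.666, 0.0]
force: [1.2, -0.3, -0.7]
grip_width: 0.001
time_s: 18.2
eef_pos: [389.4, -191.3, 189.2]
ee_rot: [-0.0, 0.746, 0.666, 0.0]
force: [0.8, 0.9, -0.0]
grip_width: -0.002
side [(0.7, [203.8, 317.5], array([451.83632445, 257.45077916,  54.        ]))]
top [(0.46, [124.3, 259.3], array([456.51317085, 254.4015388 ,  54.        ]))]
```

View pics/side11.png

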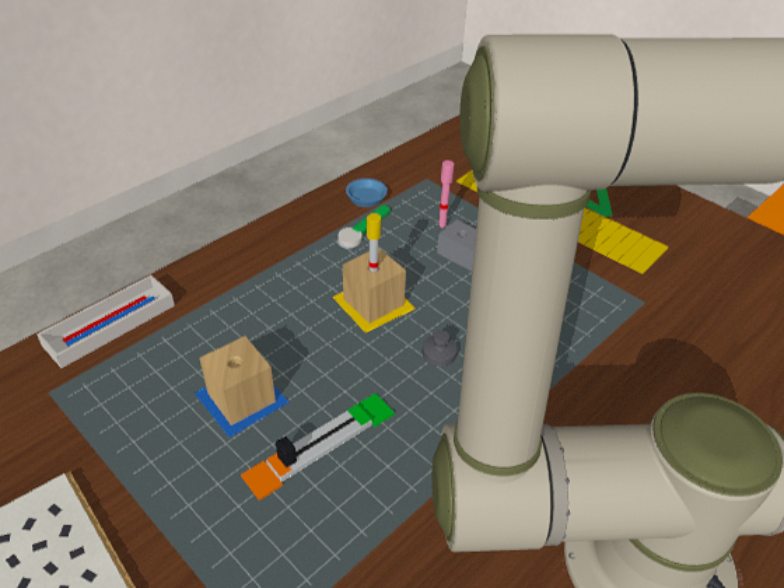

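View pics/top11.png

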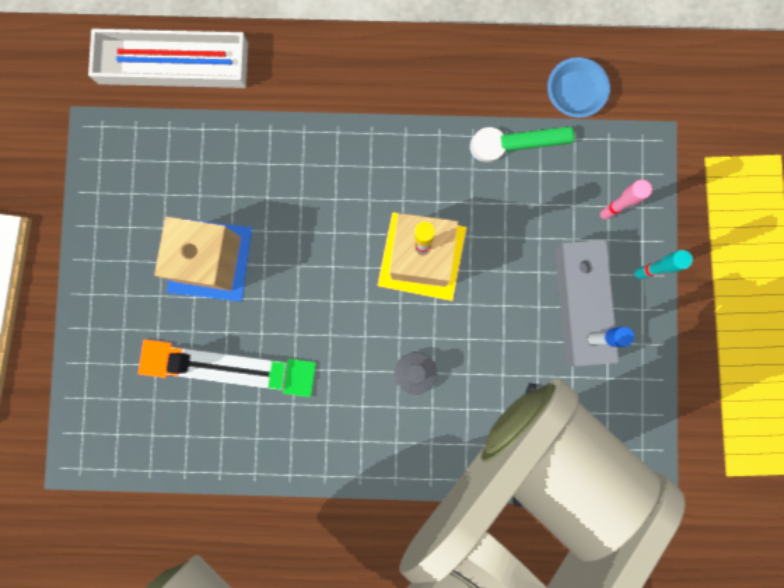

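The slide sits at the orange end (side (287,451), top (178,362)), the rod stands in the yellow-mat base with its band visible, and everything else is unmoved.

```bash
python3 -c "
from rig import *
print(finish_job())"
```

```text
the job is handed in; nothing more can be done
None
```

I put the depth rod in the hole of the base on the yellow mat, where it bottomed with the red band still showing. So I moved the black slide fully to the orange end and handed the job in at about 18 s.

- **Rod:** It went down with no force until the tip was about 43 mm above the table, where the force rose by about 8 N (about 12 N at the most). That matches the 45 mm hole. I eased off the load before opening the gripper. The last pictures show the rod standing there with its red band above the rim, and the base looks unmoved.
- **Slide:** I pushed it until it met the end stop, which gave 16.8 N. The two cameras put its top at y = 257 mm and y = 254 mm; I expected about 256 mm.
- **Arm:** It ended clear of everything, reading about 1 N.
- **Disagreement:** The two cameras differed by 3 to 5 mm, mostly in x. I used averages and compared rod and hole within the same camera, and the rod went in without any side force.
- **Blocked views:** The arm hid both views when I grasped the rod. I checked that grasp by the finger opening (about 24 mm, the grip's thickness) and by pictures taken after lifting.

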